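# Fit the diffuser cell on the inspection back-light and hold it home

## Task

Pick up the knurled diffuser cell, set it white side up over the nose of the upright back-light, and turn it there until its hidden keyways drop over the pins. Then push it fully down against the spring until its foot is flush on the tube, and finish while still holding it pushed home with the fingers, so that I can nip up its locking screw. Leave everything else on the bench where it is.

Things in the scene. Friction and masses are not known exactly. Their poses are not given: they have to be found in the camera images.
- cell: Diffuser cell, loose on the bench: a round bright aluminium collar with a straight-knurled side, 54 mm in diameter, 40 mm high, 110 to 230 g, standing foot down (already the right way up), a flat white opal disc filling most of its closed top. Can be gripped anywhere round its side. Origin: centre of its underside; z up along its axis. Its bearing as it stands says nothing of the pins.
- cell_bore (a point): Point on the cell's axis at the inner end of its bore: the foot is open, bore 40 mm in diameter, 24 mm deep. Three keyways 120 degrees apart run from the underside up the bore (7.5 mm wide at the bore, widening to 10, 4 mm deep, 20 mm long). They cannot be seen from outside, and neither the flush screw in the side nor the slots in the top tell their bearing: find it by feel.
- backlight: Back-light, fixed to the bench: an upright black tube 54 mm in diameter, its flat end 110 mm above the bench, in a grey clamp on a post (all lower than 95 mm) on a dark base plate. Origin: on the bench under the tube's axis; z up. The plate reaches from x = -53 to +97 mm (post side) and 55 mm either side.
- seat (a point): Centre of the tube's flat end, on its axis, 110 mm above the bench; z up. The cell is home when its underside stands hard on this end (0 mm). With its keyways off the pins it stands on them, its underside 14 mm above the seat. With keyways and pins in line (within about 3 degrees) it is free to sink past them.
- nose_top (a point): Top of the aluminium nose that rises from the tube's end, on the axis, 22 mm above the seat. Nose 38 mm in diameter, its top 5.5 mm coned to 27 mm as a lead-in. Three round steel pins 5 mm thick stand out of it, 120 degrees apart, to 23 mm from the axis, their tops 14 mm above the seat. The nose is clamped at any bearing, so the pins' bearing differs each time and is not given.
- ejector (a joint): Sprung steel ring round the foot of the nose: 0 = out, its top 5 mm above the seat; 0.005 m = pressed flush with the seat (the cell is home). It pushes the cell up with 4 N when out and 8 N when flush, so it lifts the cell again if let go.
- ext_tube: Bystander: a smooth black extension tube standing on end, 48 mm in diameter, 55 mm high; origin at the centre of its underside.
- objective: Bystander: a bare aluminium objective standing upright, 42 mm in diameter at the foot, stepped in to 24 mm at the top, 56 mm high; origin at the centre of its underside.
- loupe: Bystander: a small black loupe standing upright, 40 mm in diameter, 34 mm high; origin at the centre of its underside.
- torch: Bystander: an orange hand torch lying on its side, 140 mm long along its own x, head 48 mm in diameter towards +x; origin on the bench under its middle.
- caliper: Bystander: a caliper lying flat, about 230 mm long along its own x, 12 mm high; origin on the bench near its middle.
- rule: Bystander: a steel rule lying flat, 180 x 25 x 4 mm, long along its own x; origin under its middle.
Not all that is in view belongs to the job. What is shaped like the backlight but orange is not meant.

How it is judged:
By the outcome, as a careful person would: the job done as asked, in the order asked, and still so for the second after the job is handed in, while the arm keeps its last pose, push and grip.
It also fails if it takes over 58 s, if anything falls off the work surface, if the arm or the gripper's body presses on something with over 40 N, if the wrist force passes 120 N, or if a joint passes its speed limit or range.

## Robot

A 6-joint arm with a two-finger parallel gripper is mounted at the origin on the work surface. World frame = base frame: x ahead of the robot, y to its left, z up, the work surface at z = 0. Lengths are in m, angles in rad, forces in N, time in s.
With the tool pointing down it reaches from about 0.3 to 0.775 m from the base axis. Payload 14.6 kg.
Tool frame: the origin (TCP) lies on the centre line of the jaws, within the pads' length; the fingertips stand 25 mm ahead of it and the grasp point (between the pads) lies 6 mm ahead of it (ctrl.tip_reach is the distance from the TCP to the fingertips, in m); z points along the fingers, y is the line along which they close (so a half turn about z gives the same grasp; the last joint's range is limited). The gripper opens to 94 mm and grips with 3 to 60 N. Pads are 16 mm wide; open, the fingers measure 119 mm over their backs; the gripper's body (75 mm by 177 mm) begins 78 mm behind the grasp point.
Start: joints at [-1.325, 0.3, 1.521, -0, 1.321, -0.067], TCP at [0.169, -0.523, 0.208] pointing down, gripper open.
Joint ranges: [-3.03, 3.03], [-0.79, 2.21], [0.23, 2.52], [-1.04, 4.18], [0, 3.07], [-2.55, 2.55]. Speed limits (rad/s): [2.22, 2.22, 2.57, 3.14, 3.14, 3.14].

## Interface

Orientations are given as [roll, pitch, yaw] about the fixed x, y, z axes, in that order (R = Rz(yaw) Ry(pitch) Rx(roll)).
In Python, from station import ctrl gives the robot as it stands. The module is installed in compiled form; this text tells all that it offers.
- The arm moves only by the tool apply_moves, never from a script. Its argument "deltas" is a list of rows, each a list of 7 numbers: the closure in counts, from 0 (fully open) to 255 (shut), then the shift along the world's x, y, z in cm, then the turn, a rotation vector about the world's x, y, z in rad. In form: [[jaw, tx, ty, tz, ax, ay, az], ...]. A call has 1 to 10 rows; each row shifts and turns the commanded pose from where the row before left it; what a row does not reach is not made up. A row lasts 1/10 s, in which the tool goes at most 50 mm and 8.59 degrees, less where a joint would pass 70% of its speed; a pose out of reach is approached as far as the arm can. A call with a gripper value outside its range is refused whole. The fingers move at their own pace and stop on an object; "grip_force" is the grip in N (left out, the last holds). Time passes only in rows, so rows that do not move let the fingers close. It gives the time, the measured TCP pose, the force, the opening and the grip force at its end, in the units of the state.
- ctrl.get_obs(): the state, without advancing time (a new reading comes with each control period).
- ctrl.camera(name): name is "side" or "top"; returns a dict with "img" (420x560x3 uint8, red, green, blue), "K" (3x3 intrinsics, pixels), "pose" (4x4, takes a point from camera to world coordinates). Camera axes: x right, y up, looking along -z (the intrinsics and any distortion apply to the point x, -y, -z); pixel columns grow to the right and rows downward; lengths in m; the calibration is good to about 2 mm. A picture is of the moment at which its call begins. There is no depth.
- ctrl.hand_in(): hands the job in; it is judged then, once.
The state is a dict: "time_s": time; "qpos": joint angles; "joint_vel": joint speeds; "tau": joint torques, N m; "ee_pos": TCP position; "eef_rot": TCP orientation; "force": force on the tool from outside, world axes, zero at the start; "moment": the same for the moment, N m; "grip_width": finger opening in m; "grip_force": force on a finger pad.
Only numpy, scipy, OpenCV 4.12 (cv2) and the standard library are available. Lean on these libraries where they do the work, as an engineer would, in place of code of your own. Each camera call takes 0.05 s, during which the arm holds its last target. There are 200 camera calls.

## Working session

There is one attempt and no reset: what is moved stays moved. The work goes in short steps, Python scripts to look and compute and a tool call to move; the robot and the scene stay as the last step left them, time stands still between calls to the robot, and variables do not carry over. Pictures are saved under pics/ and viewed, at most 10 in all, crops included, and the job is handed in when it is done.

Besides the shell and the picture viewer there is one more tool, called after "Emit:" as name(argument=value, ...), one argument or row to a line, values as JSON. apply_moves: Moves the arm, as the interface text tells. Its arguments: {"type":"object","properties":{"deltas":{"type":"array"},"grip_force":{"type":"number"}},"required":["deltas"]}

```bash
mkdir -p pics; python3 - <<'E'
from station import ctrl
import cv2,numpy as np
o=ctrl.get_obs();print(o)
print(ctrl.tip_reach)
for n in("side","top"):
    c=ctrl.camera(n);print(n,c["K"],c["pose"],[k for k in c])
    cv2.imwrite(f"pics/{n}0.png",cv2.resize(c["img"][:,:,::-1],(800,600),interpolation=cv2.INTER_CUBIC))
    np.savez(f"{n}0.npz",**c)
E
```

```text
{'time_s': 0.0, 'qpos': array([-1.32461221e+00,  3.00460376e-01,  1.52160029e+00, -2.18772168e-05,
        1.32067318e+00, -6.65831966e-02]), 'joint_vel': array([-0.00137444, -0.00177011, -0.00098532,  0.00171226,  0.00198296,
        0.00055165]), 'tau': array([ 7.69855487e-04, -5.31806982e+01, -3.52738130e+01,  7.08738528e-02,
        2.43731408e-02, -6.63913033e-05]), 'ee_pos': array([ 0.16916785, -0.52306303,  0.20748408]), 'eef_rot': array([-3.14045258e+00, -5.47844802e-05,  3.12772709e-01]), 'force': array([ 0.36149118,  0.34566972, -1.37545808]), 'moment': array([ 0.00398091, -0.01725792,  0.01988741]), 'grip_force': 0.0, 'grip_width': 0.09440188319686058}
0.025
side [[486.63237391   0.         284.10949608]
 [  0.         486.63237391 213.8428119 ]
 [  0.           0.           1.        ]] [[-0.99563557  0.07745717 -0.05205965  0.50039584]
 [-0.09224263 -0.73197627  0.67505706  0.81054332]
 [ 0.01418158  0.67691294  0.73592646  1.00718701]
 [ 0.          0.          0.          1.        ]] ['img', 'K', 'pose']
top [[388.1977562    0.         282.04166497]
 [  0.         388.1977562  209.70806987]
 [  0.           0.           1.        ]] [[ 0.00169376  0.99383138 -0.11088879  0.4428101 ]
 [-0.99998335  0.00229499  0.00529445  0.02326375]
 [ 0.00551628  0.11087797  0.99381872  0.94103066]
 [ 0.          0.          0.          1.        ]] ['img', 'K', 'pose']
```

View pics/side0.png

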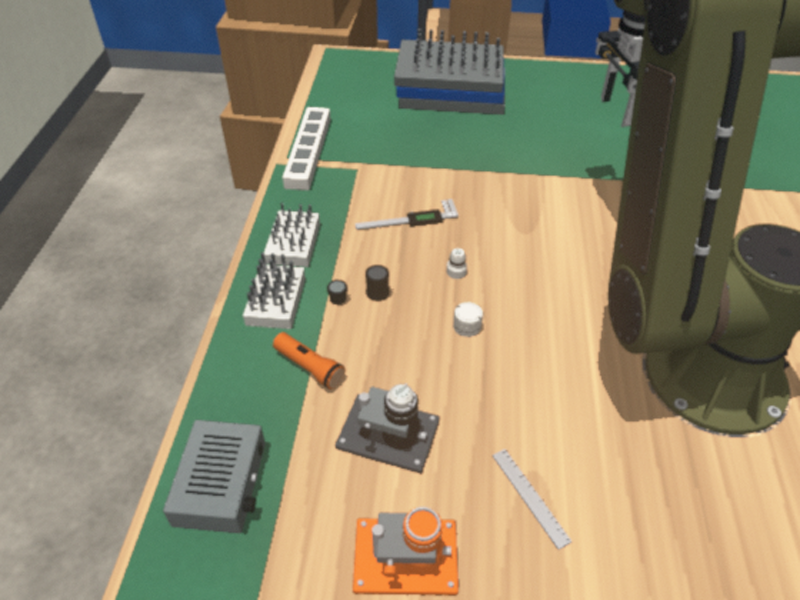

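View pics/top0.png

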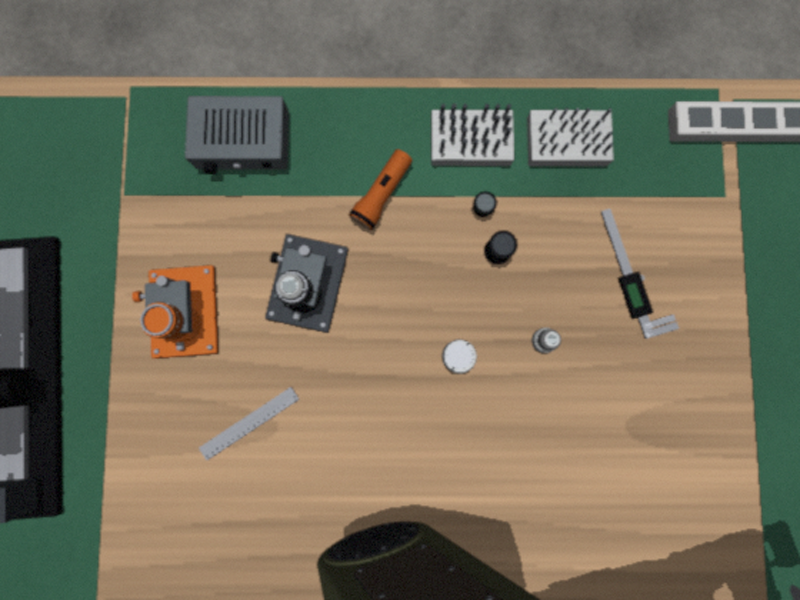

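The cell (white disc) is at about (459,356) in the top view and (468,318) in the side view. The grey/black back-light's nose is at (293,288) in the top view and (401,397) in the side view. The next step is an enlarged mosaic.

```bash
cat > h.py <<'E'
import numpy as np,cv2
def load(n): return np.load(n+".npz")
def proj(c,P):
    P=np.atleast_2d(P);T=np.linalg.inv(c["pose"]);q=P@T[:3,:3].T+T[:3,3]
    q=q*[1,-1,-1];u=q@c["K"].T;return u[:,:2]/u[:,2:]
def atz(c,uv,z):
    d=np.linalg.inv(c["K"])@[uv[0],uv[1],1];d=c["pose"][:3,:3]@(d*[1,-1,-1]);o=c["pose"][:3,3]
    return o+d*(z-o[2])/d[2]
def crop(c,u,v,w=50,h=38,s=8):
    return cv2.resize(c["img"][v-h:v+h-1,u-w:u+w,::-1],None,fx=s,fy=s,interpolation=cv2.INTER_CUBIC)
E
python3 - <<'E'
from h import *
t,s=load("top0"),load("side0")
m=lambda c,u,v:crop(c,u,v,25,19,8)
im=np.vstack([np.hstack([m(t,321,249),m(t,205,202)]),np.hstack([m(s,327,222),m(s,281,282)])])
print(im.shape);cv2.imwrite("pics/m.png",im)
print(atz(t,(321.3,249.2),.04),atz(s,(327.6,218),.04),atz(t,(204.5,201.5),.132),atz(s,(281,277),.132))
E
```

```text
(592, 800, 3)
[ 0.45174034 -0.07240217  0.04      ] [ 0.45130467 -0.0738365   0.04      ] [0.55004556 0.18179599 0.132     ] [0.55177752 0.19498057 0.132     ]
```

View pics/m.png

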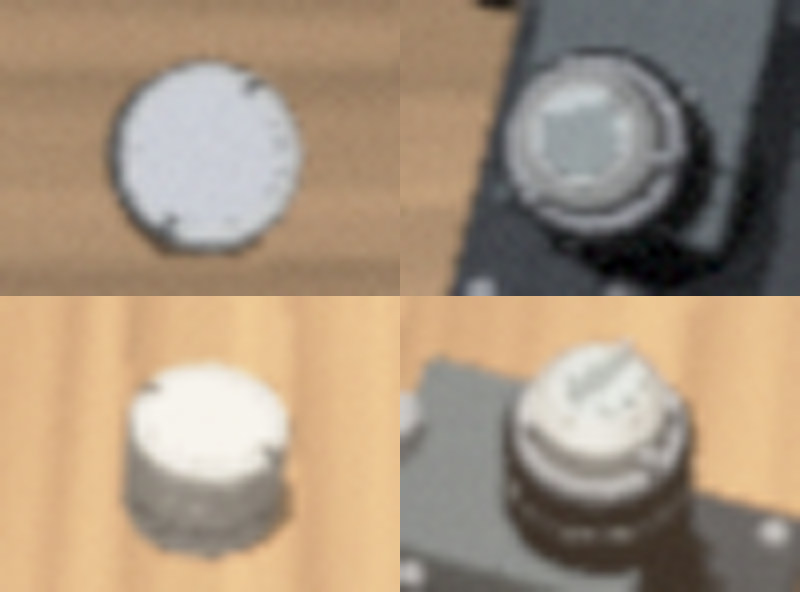

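```bash
python3 - <<'E'
from h import *
from scipy.optimize import least_squares
t,s=load("top0"),load("side0")
print("cell",atz(t,(321.5,248.75),.04),atz(s,(327.6,218.0),.04))
print("nose top",atz(t,(202.6,199.75),.132)," tubeend",atz(t,(204,200.4),.112),"side tubeend",atz(s,(280.4,279.25),.112), "side u-only nose",atz(s,(280.4,272),.132))
a=atz(t,(180+268/8-.5,183+155/8-.5),.122);b=atz(t,(180+130/8-.5,183+195/8-.5),.122);print("pins",a,b)
# others
for n,p,z in(("objective",(546,340),.056),("ext",(501,247),.055)):print(n,atz(t,(p[0]*.7,p[1]*.7),z))
# overlay check
def circ(x,y,z,r):
    k=np.linspace(0,2*np.pi,60);return np.c_[x+r*np.cos(k),y+r*np.sin(k),0*k+z]
ims=[]
for c,(u0,v0),(u1,v1) in((t,(321,249),(205,202)),(s,(327,222),(281,282))):
    row=[]
    for (u,v),L in(((u0,v0),[(.4515,-.073,.04,.027),(.4515,-.073,0,.027)]),((u1,v1),[(.555,.185,.110,.027),(.555,.185,.132,.0135),(.555,.185,.1265,.019)])):
        im=crop(c,u,v,25,19,8)
        for l in L:
            p=((proj(c,circ(*l))-[u-25,v-19]+.5)*8).astype(int)
            cv2.polylines(im,[p],1,(0,0,255) if l[3]>.02 else (0,255,0),1)
        row.append(im)
    ims.append(np.hstack(row))
cv2.imwrite("pics/ov.png",np.vstack(ims))
E
```

```text
cell [ 0.45277577 -0.07287446  0.04      ] [ 0.45130467 -0.0738365   0.04      ]
nose top [0.55374339 0.18587116 0.132     ]  tubeend [0.55508156 0.18684686 0.112     ] side tubeend [0.55369283 0.18709613 0.112     ] side u-only nose [0.55438159 0.18181777 0.132     ]
pins [0.55061095 0.16568828 0.122     ] [0.53982267 0.20202917 0.122     ]
objective [ 0.47721712 -0.20980069  0.056     ]
ext [ 0.62809364 -0.14083882  0.055     ]
```

View pics/ov.png

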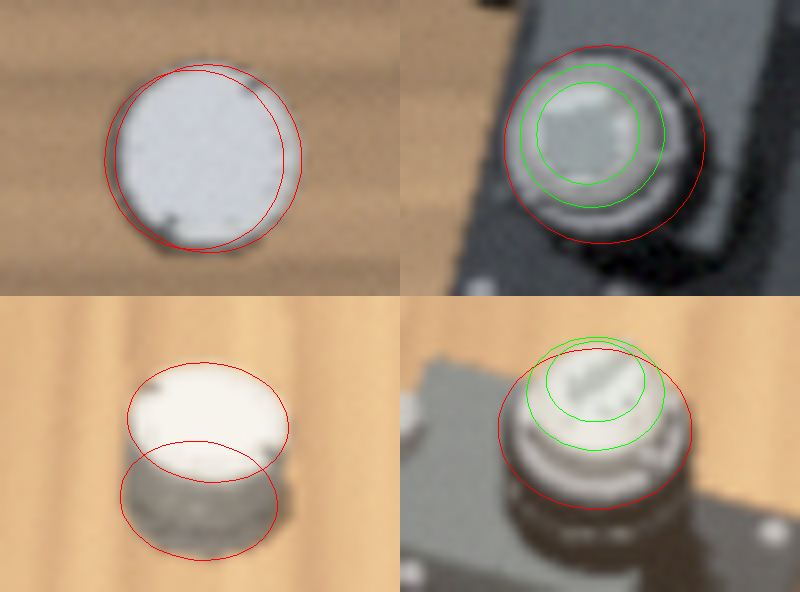

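The overlay fits to within a pixel: cell ≈ (0.452, -0.073), back-light ≈ (0.5545, 0.1858). I'll move there now.

Emit:
apply_moves(
  deltas=[
    [0,2.5,4,0,0,0,0],
    [0,2.5,4,0,0,0,0],
    [0,2.5,4,0,0,0,0],
    [0,2.5,4,0,0,0,0],
    [0,2.5,4,0,0,0,0],
    [0,2.5,4,0,0,0,0],
    [0,2.5,4,0,0,0,0],
    [0,2.5,4,0,0,0,0],
    [0,2.5,4,0,0,0,0],
    [0,2.5,4,0,0,0,0],
  ],
  grip_force=40,
)

```text
time_s: 1.1
ee_pos: [0.4198, -0.1214, 0.2081]
eef_rot: [3.142, -0.0, 0.313]
force: [0.1, -0.6, -0.8]
grip_width: 0.0939
grip_force: 0.0
```

Emit:
apply_moves(
  deltas=[
    [0,1.6,2.4,0,0,0,0],
    [0,1.6,2.4,0,0,0,0],
    [0,0,0,-4,0,0,0],
    [0,0,0,-4,0,0,0],
    [0,0,0,-2,0,0,0],
    [0,0,0,0,0,0,0],
  ],
)

```text
time_s: 1.7
ee_pos: [0.4497, -0.0749, 0.1056]
eef_rot: [-3.139, 0.004, 0.313]
force: [-0.7, 0.2, 0.7]
grip_width: 0.0942
grip_force: 0.0
```

```bash
python3 - <<'E'
from station import ctrl
from h import *
o=ctrl.get_obs();print(o["ee_pos"],o["qpos"])
t,s=ctrl.camera("top"),ctrl.camera("side")
cv2.imwrite("pics/a.png",np.vstack([crop(t,321,240,50,38,8)[:300],crop(s,327,215,50,38,8)[150:450]]))
E
```

```text
[ 0.44974444 -0.07486399  0.10558796] [-2.45303664e-01  2.15600185e-01  1.88641363e+00 -8.56319911e-06
  1.04480349e+00  1.01255513e+00]
```

View pics/a.png

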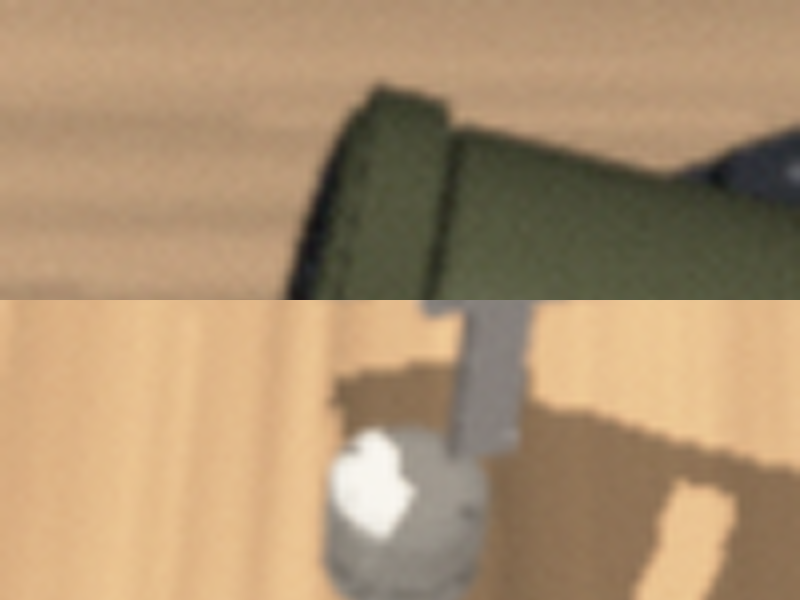

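The open fingers straddle the cell, with the near finger clear to its right in the side view. I'll descend now.

Emit:
apply_moves(
  deltas=[
    [0,0.1,0.2,-2.5,0,0,0],
    [0,0,0,-2.5,0,0,0],
    [0,0,0,-1.4,0,0,0],
    [0,0,0,-1,0,0,0],
    [0,0,0,0,0,0,0],
    [0,0,0,0,0,0,0],
  ],
)

```text
time_s: 2.4
ee_pos: [0.4529, -0.0735, 0.0351]
eef_rot: [3.141, -0.001, 0.313]
force: [0.7, 0.2, 0.3]
grip_width: 0.0938
grip_force: 0.0
```

Emit:
apply_moves(
  deltas=[
    [255,0,0,0,0,0,0],
    [255,0,0,0,0,0,0],
    [255,0,0,0,0,0,0],
    [255,0,0,0,0,0,0],
    [255,0,0,0,0,0,0],
    [255,0,0,0,0,0,0],
  ],
  grip_force=40,
)

```text
time_s: 3.0
ee_pos: [0.4523, -0.0733, 0.0341]
eef_rot: [3.142, -0.0, 0.313]
force: [0.4, -0.8, 0.8]
grip_width: 0.0527
grip_force: 40.0
```

Emit:
apply_moves(
  deltas=[
    [255,0,0,3,0,0,0],
    [255,0,0,4,0,0,0],
    [255,0,0,4,0,0,0],
    [255,0,0,4,0,0,0],
    [255,1,2.5,0,0,0,0],
    [255,1.2,3.2,0,0,0,0],
    [255,1.2,3.2,0,0,0,0],
    [255,1.2,3.2,0,0,0,0],
    [255,1.2,3.2,0,0,0,0],
    [255,1.2,3.2,0,0,0,0],
  ],
)

```text
time_s: 4.0
ee_pos: [0.5224, 0.1131, 0.1838]
eef_rot: [-3.142, 0.0, 0.313]
force: [0.5, -0.3, -1.1]
grip_width: 0.053
grip_force: 40.0
```

Emit:
apply_moves(
  deltas=[
    [255,1.2,3.0,0,0,0,0],
    [255,1.0,2.4,0,0,0,0],
    [255,1.0,2.0,0,0,0,0],
    [255,0,0,0,0,0,0],
    [255,0,0,0,0,0,0],
  ],
)

```text
time_s: 4.5
ee_pos: [0.5539, 0.1855, 0.1835]
eef_rot: [3.141, 0.001, 0.313]
force: [0.5, -0.1, -1.4]
grip_width: 0.0532
grip_force: 40.0
```

```bash
python3 - <<'E'
from station import ctrl
from h import *
o=ctrl.get_obs();print(o["ee_pos"],o["qpos"],o["grip_width"],o["force"],o["moment"])
t,s=ctrl.camera("top"),ctrl.camera("side")
cv2.imwrite("pics/b.png",np.vstack([crop(t,205,202,50,38,8)[150:450],crop(s,281,265,50,38,8)[150:450]]))
np.savez("side1.npz",**s);np.savez("top1.npz",**t)
E
```

```text
[0.55390445 0.18549221 0.18352222] [ 2.60533118e-01  3.96285036e-01  1.44971997e+00 -1.97857816e-04
  1.29667087e+00  1.51799641e+00] 0.053197535576986844 [ 0.49028427 -0.10395509 -1.43886867] [-0.03740315  0.03141372 -0.02028242]
```

View pics/b.png

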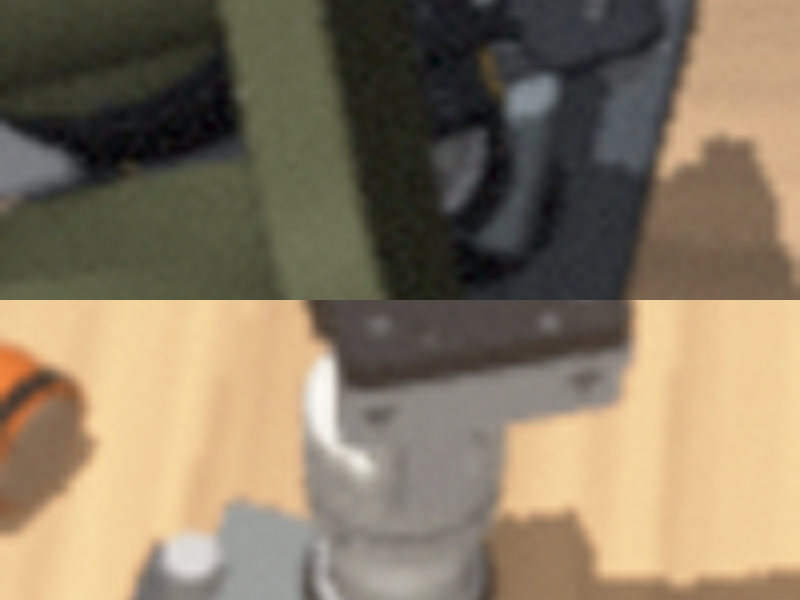

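The cell is held over the nose, about centred in the side view (cell centre column ≈405, nose ≈400). I'll lower it gently onto the cone.

Emit:
apply_moves(
  deltas=[
    [255,0,0,-0.5,0,0,0],
    [255,0,0,-0.5,0,0,0],
    [255,0,0,-0.5,0,0,0],
    [255,0,0,-0.3,0,0,0],
    [255,0,0,-0.2,0,0,0],
    [255,0,0,0,0,0,0],
  ],
)

```text
time_s: 5.2
ee_pos: [0.5542, 0.1857, 0.1637]
eef_rot: [-3.142, 0.0, 0.313]
force: [0.4, 0.2, -1.3]
grip_width: 0.0532
grip_force: 40.0
```

Emit:
apply_moves(
  deltas=[
    [255,0,0,-0.2,0,0,0],
    [255,0,0,-0.1,0,0,0],
    [255,0,0,0,0,0,0],
  ],
)

```text
time_s: 5.5
ee_pos: [0.5542, 0.1857, 0.1609]
eef_rot: [3.142, 0.0, 0.313]
force: [0.7, -0.3, -1.5]
grip_width: 0.0529
grip_force: 40.0
```

Emit:
apply_moves(
  deltas=[
    [255,0,0,-0.1,0,0,0],
    [255,0,0,-0.1,0,0,0],
    [255,0,0,0,0,0,0],
  ],
)

```text
time_s: 5.8
ee_pos: [0.5542, 0.1857, 0.1589]
eef_rot: [-3.142, 0.0, 0.313]
force: [0.1, 0.9, -0.4]
grip_width: 0.0527
grip_force: 40.0
```

Emit:
apply_moves(
  deltas=[
    [255,0,0,-0.1,0,0,0],
    [255,0,0,-0.1,0,0,0],
    [255,0,0,0,0,0,0],
  ],
)

```text
time_s: 6.1
ee_pos: [0.5545, 0.1858, 0.1578]
eef_rot: [3.142, -0.001, 0.313]
force: [-0.4, -0.7, 6.1]
grip_width: 0.0533
grip_force: 40.0
```

Standing on the pins: 6 N of contact at TCP z 0.158. Next I'll turn it under light push.

Emit:
apply_moves(
  deltas=[
    [255,0,0,-0.05,0,0,0.04],
    [255,0,0,0,0,0,0.04],
    [255,0,0,0,0,0,0.04],
    [255,0,0,0,0,0,0.04],
    [255,0,0,0,0,0,0.04],
    [255,0,0,0,0,0,0.04],
  ],
)

```text
time_s: 6.7
ee_pos: [0.5549, 0.186, 0.1578]
eef_rot: [3.141, -0.003, 0.554]
force: [0.8, -0.2, 7.5]
grip_width: 0.0529
grip_force: 40.0
```

```bash
python3 -c "
from station import ctrl
o=ctrl.get_obs();print(o['ee_pos'],o['eef_rot'],o['force'],o['moment'],o['qpos'])"
```

```text
[0.55492299 0.18597329 0.15777308] [ 3.14101711e+00 -2.63152710e-03  5.54341107e-01] [ 0.78461454 -0.16807624  7.50524008] [ 0.16323753 -0.06927589 -0.03859614] [2.60695645e-01 4.19739583e-01 1.47878497e+00 2.22822377e-04
 1.24038264e+00 1.27707961e+00]
```

Emit:
apply_moves(
  deltas=[
    [255,0,0,0,0,0,0.04],
    [255,0,0,0,0,0,0.04],
    [255,0,0,0,0,0,0.04],
    [255,0,0,0,0,0,0.04],
    [255,0,0,0,0,0,0.04],
    [255,0,0,0,0,0,0.04],
  ],
)

```text
time_s: 7.3
ee_pos: [0.5549, 0.186, 0.1578]
eef_rot: [3.14, -0.002, 0.794]
force: [-1.0, 1.3, 7.4]
grip_width: 0.0526
grip_force: 40.0
```

Emit:
apply_moves(
  deltas=[
    [255,0,0,0,0,0,0.04],
    [255,0,0,0,0,0,0.04],
    [255,0,0,0,0,0,0.04],
    [255,0,0,0,0,0,0.04],
    [255,0,0,0,0,0,0.04],
    [255,0,0,0,0,0,0.04],
  ],
)

```text
time_s: 7.9
ee_pos: [0.5549, 0.186, 0.1578]
eef_rot: [3.14, -0.002, 1.034]
force: [-0.3, 0.5, 6.8]
grip_width: 0.053
grip_force: 40.0
```

Emit:
apply_moves(
  deltas=[
    [255,0,0,0,0,0,0.04],
    [255,0,0,0,0,0,0.04],
    [255,0,0,0,0,0,0.04],
    [255,0,0,0,0,0,0.04],
    [255,0,0,0,0,0,0.04],
    [255,0,0,0,0,0,0.04],
  ],
)

```text
time_s: 8.5
ee_pos: [0.5549, 0.186, 0.1578]
eef_rot: [3.14, -0.002, 1.274]
force: [-1.5, 0.8, 7.4]
grip_width: 0.0527
grip_force: 40.0
```

Emit:
apply_moves(
  deltas=[
    [255,0,0,0,0,0,0.04],
    [255,0,0,0,0,0,0.04],
    [255,0,0,0,0,0,0.04],
    [255,0,0,0,0,0,0.04],
    [255,0,0,0,0,0,0.04],
    [255,0,0,0,0,0,0.04],
  ],
)

```text
time_s: 9.1
ee_pos: [0.5548, 0.1859, 0.1577]
eef_rot: [3.139, -0.001, 1.514]
force: [0.7, 0.6, 6.8]
grip_width: 0.0529
grip_force: 40.0
```

Emit:
apply_moves(
  deltas=[
    [255,0,0,0,0,0,0.04],
    [255,0,0,0,0,0,0.04],
    [255,0,0,0,0,0,0.04],
    [255,0,0,0,0,0,0.04],
    [255,0,0,0,0,0,0.04],
    [255,0,0,0,0,0,0.04],
  ],
)

```text
time_s: 9.7
ee_pos: [0.5542, 0.1857, 0.1565]
eef_rot: [-3.142, 0.0, 1.754]
force: [0.6, -0.1, -1.3]
grip_width: 0.0526
grip_force: 40.0
```

It dropped: z is 0.1565 and the load is gone. Check the twist moment, then sink slightly.

Emit:
apply_moves(
  deltas=[
    [255,0,0,-0.1,0,0,0],
    [255,0,0,-0.1,0,0,0],
    [255,0,0,0,0,0,0],
  ],
)

```text
time_s: 10.0
ee_pos: [0.5542, 0.1857, 0.1543]
eef_rot: [-3.141, 0.0, 1.752]
force: [-0.2, 0.2, -0.8]
grip_width: 0.0529
grip_force: 40.0
```

```bash
python3 -c "
from station import ctrl
o=ctrl.get_obs();print(o['ee_pos'],o['eef_rot'],o['force'],o['moment'],o['qpos'])"
```

```text
[0.55418935 0.18567893 0.15430812] [-3.14133686e+00  2.16157482e-05  1.75189479e+00] [-0.19476258  0.18491683 -0.78593895] [ 0.05359693 -0.12729826  0.02251292] [ 2.60629661e-01  4.23090287e-01  1.48246716e+00 -1.29750892e-06
  1.23629190e+00  7.95316286e-02]
```

Emit:
apply_moves(
  deltas=[
    [255,0,0,-0.2,0,0,0],
    [255,0,0,-0.2,0,0,0],
    [255,0,0,-0.2,0,0,0],
    [255,0,0,0,0,0,0],
  ],
)

```text
time_s: 10.4
ee_pos: [0.5542, 0.1857, 0.1486]
eef_rot: [3.142, -0.0, 1.753]
force: [-1.2, -0.1, 3.8]
grip_width: 0.053
grip_force: 40.0
```

Emit:
apply_moves(
  deltas=[
    [255,0,0,-0.2,0,0,0],
    [255,0,0,-0.1,0,0,0],
    [255,0,0,0,0,0,0],
    [255,0,0,0,0,0,0],
  ],
)

```text
time_s: 10.8
ee_pos: [0.5543, 0.1857, 0.1458]
eef_rot: [3.141, -0.0, 1.753]
force: [-2.9, -0.4, 5.3]
grip_width: 0.053
grip_force: 40.0
```

Emit:
apply_moves(
  deltas=[
    [255,0,0,-0.1,0,0,0],
    [255,0,0,-0.1,0,0,0],
    [255,0,0,-0.1,0,0,0],
    [255,0,0,0,0,0,0],
    [255,0,0,0,0,0,0],
  ],
  grip_force=55,
)

```text
time_s: 11.3
ee_pos: [0.5544, 0.1857, 0.144]
eef_rot: [3.14, -0.0, 1.753]
force: [-6.3, -1.9, 16.9]
grip_width: 0.053
grip_force: 55.0
```

Emit:
apply_moves(
  deltas=[
    [255,0,0,-0.1,0,0,0],
    [255,0,0,0,0,0,0],
    [255,0,0,0,0,0,0],
  ],
)

```text
time_s: 11.6
ee_pos: [0.5544, 0.1858, 0.144]
eef_rot: [3.14, -0.0, 1.753]
force: [-10.6, -2.6, 25.2]
grip_width: 0.0524
grip_force: 55.0
```

Hard stop at TCP z 0.144, which is the expected home height, with 25 N of push. One check picture before handing in.

```bash
python3 - <<'E'
from station import ctrl
from h import *
s=ctrl.camera("side")
o=ctrl.get_obs();print(o["ee_pos"],o["force"],o["moment"])
cv2.imwrite("pics/d.png",crop(s,281,270,50,38,8))
E
```

```text
[0.55442207 0.18577977 0.14400251] [-10.3041967   -2.49038608  24.52562199] [-0.61476377  2.34203322 -0.06931402]
```

View pics/d.png

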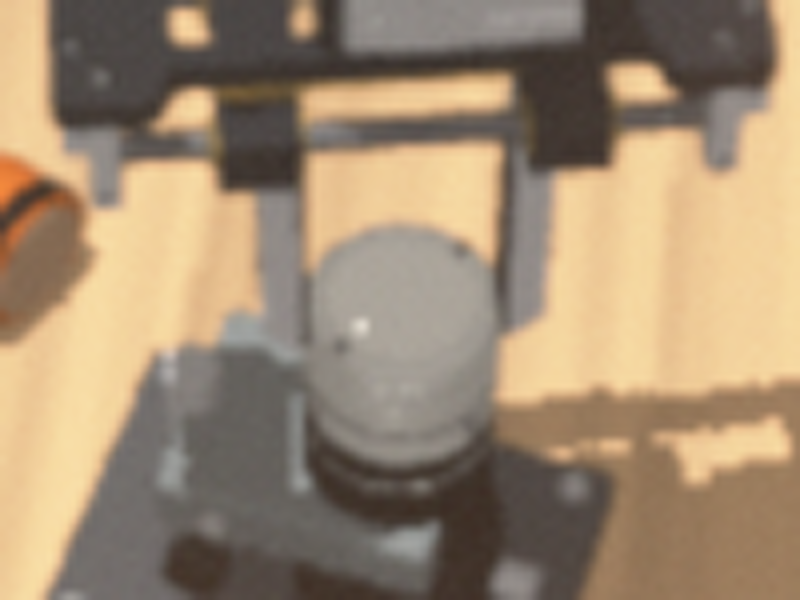

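The cell (centre ≈ (405,330)) sits flush on the black tube between the fingers, with its foot line at row ≈450 and no nose showing. Handing in.

```bash
python3 -c "
from station import ctrl
print(ctrl.hand_in())"
```

```text
the job is handed in; nothing more can be done
None
```

The diffuser cell is on the back-light, white side up, turned onto the pins and pushed down to the hard stop; the fingers still hold it there with about 25 N, ready for you to nip up the locking screw. The job is handed in at about 12 s of the 58 s allowed; no verdict came back.

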